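Lock the bench mixer's lid and preset its speed

ROBOT

A 6-joint arm with a two-finger parallel gripper is mounted at the origin on the work surface. World frame = base frame: x ahead of the robot, y to its left, z up, the work surface at z = 0. Lengths are in m, angles in degrees, forces in N, time in s.
With the tool pointing down it reaches from about 0.275 to 1 m from the base axis. Payload 8.4 kg.
Tool frame: the origin (TCP) lies between the finger pads, 19 mm behind the fingertips; this is the grasp point; z points along the fingers, y is the line along which they close (so a half turn about z gives the same grasp; the last joint's range is limited). The gripper opens to 85 mm and grips with 20 to 120 N. Pads are 22 mm wide; open, the fingers measure 114 mm over their backs; the gripper's body (76 mm by 85 mm) begins 54 mm behind the grasp point. The pads swing forward as they close: fully open they stand 13 mm farther back than shut.
Start: joints at [-65.111, 20.225, 93.587, -0, 66.188, -0.138], TCP at [0.264, -0.566, 0.25] pointing down, gripper open.
Joint ranges: [-150.9, 150.9], [-52.94, 120.26], [3.33, 152.33], [-74.26, 254.26], [0, 154.13], [-172.89, 172.89]. Speed limits (degrees/s): [127.2, 127.2, 159.86, 180, 180, 180].

INTERFACE

Orientations are given as [roll, pitch, yaw] about the fixed x, y, z axes, in that order (R = Rz(yaw) Ry(pitch) Rx(roll)).
In Python, from bench import ctrl gives the robot as it stands. The module is installed in compiled form; this text tells all that it offers.
- The arm moves only by the shell command python3 -m jog 'ROWS'. ROWS is JSON, a list of rows, each an object of numbers: "ax", "ay", "az": the turn, a rotation vector about the tool's x, y, z in degrees; "tx", "ty", "tz": the shift along the tool's x, y, z in m; "fingers": the closure in counts, from 0 (fully open) to 255 (shut). In form: [{"ax": .., "ay": .., "az": .., "tx": .., "ty": .., "tz": .., "fingers": ..}, ...]. A call has 1 to 5 rows; each row shifts and turns the commanded pose from where the row before left it, along the tool's axes as they then stand; what a row does not reach is not made up. A row lasts 1/12 s, in which the tool goes at most 41.7 mm and 7.16 degrees, less where a joint would pass 70% of its speed; a pose out of reach is approached as far as the arm can. A call is refused whole if a number of a shift passes 0.0417 or a number of a turn 7.16, either way. A call with a gripper value outside its range is refused whole. The fingers move at their own pace and stop on an object; the grip force is fixed at half the most. Time passes only in rows, so rows that do not move let the fingers close. It gives the time, the measured TCP pose, the force, the opening and the grip force at its end, in the units of the state.
- ctrl.sense(): the state, without advancing time (a new reading comes with each control period).
- ctrl.capture(name): name is "side" or "top"; returns a dict with "image" (400x640x3 uint8, red, green, blue), "camera_matrix" (3x3 intrinsics, pixels), "dist_coeffs" ([k1, k2, p1, p2, k3] as OpenCV has them; the pictures are not rectified), "world_from_camera" (4x4, takes a point from camera to world coordinates). Camera axes: x right, y up, looking along -z (the intrinsics and any distortion apply to the point x, -y, -z); pixel columns grow to the right and rows downward; lengths in m; the calibration is good to about 2 mm. A picture is of the moment at which its call begins. There is no depth.
- ctrl.sign_off(): hands the job in; it is judged then, once.
The state is a dict: "time": time; "qpos": joint angles; "qvel": joint speeds; "effort": joint torques, N m; "tool_pos": TCP position; "ee_rot": TCP orientation; "wrist_force": force on the tool from outside, world axes, zero at the start; "ft_torque": the same for the moment, N m; "grip_width": finger opening in m; "gripper_force": force on a finger pad.
Only numpy, scipy, OpenCV 4.12 (cv2) and the standard library are available. Lean on these libraries where they do the work, as an engineer would, in place of code of your own. Each camera call takes 0.05 s, during which the arm holds its last target. There are 200 camera calls.

TASK

Get the bench mixer ready to run. First turn the lock collar on the round mixer clockwise by its upright lever until the lever lines up with the locked mark (the arrowhead, not the round dot), then turn the dial of the square speed controller until its pointer lines up with the steel marker tab on its scale. Leave the marker tab and the things standing around where they are.

Things in the scene. Friction and masses are not known exactly. Their poses are not given: they have to be found in the camera images.
- mixer: Fixed round white bench mixer: housing 236 mm across at its top flange, flange top 78 mm above the table, a flat aluminium lid 126 mm across in the middle (top at 106 mm). Origin: centre of its underside, on the vertical axis of the lock collar; z up. A dark round dot 10 mm across on the flange (on the +x axis) marks open.
- collar (a joint): Angle of the lock collar (rad): a knurled steel ring 160 mm across around the lid, top 100 mm above the table, captive on the mixer's vertical axis. 0: lever at the dot (open); grows clockwise seen from above; 1.4: lever at the arrowhead (locked); end stop at 1.8. It stays where it is left (friction about 0.2 N m).
- lever (a point): On the axis of the collar's lever, a black upright round post 18 mm in diameter and 48 mm tall (from 102 to 150 mm above the table) on a steel lug 30 mm wide with its top at 102 mm, 83 mm from the collar's axis. The point is 132 mm above the table, 18 mm below the post's top: a good place for the TCP when gripping from above. Turns with the collar.
- lock_mark (a point): Where lever comes when the collar is locked: above the arrowhead's bearing, 83 mm from the collar's axis, 132 mm above the table (fixed to the mixer). The arrowhead is a dark V 20 mm long on the flange, its tip pointing inwards at the collar, 1.4 rad clockwise from the round dot seen from above.
- controller: Fixed square grey speed controller, a box 150 x 150 x 80 mm with a large dial in the middle of its top, ticks around the dial. Origin: centre of its underside, on the dial's vertical axis; z up.
- dial (a joint): Angle of the dial (rad), 0 to 3.0, grows clockwise seen from above; stays where it is left (friction about 0.05 N m). At 0 the pointer is 2.2 rad anticlockwise of the controller's +x axis.
- dial_grip (a point): On the dial's axis, 112 mm above the table, 11 mm below the top of the dial's grip: a black upright bar 62 mm long, 14 mm wide, 38 mm tall (top at 123 mm) on a round skirt 86 mm across, 87 mm high. The point's x axis runs along the bar to the pointer end. Turns with the dial.
- pointer (a point): Tip of the dial's white pointer line, at the end of the grip bar, 47 mm from the dial's axis, 89 mm above the table. Turns with the dial.
- marker_line (a point): Where the pointer's tip has to come: on the bearing of the steel marker tab, 47 mm from the dial's axis, 89 mm above the table. The tab itself is a small steel block 16 x 11 x 10 mm, 58 to 74 mm from the dial's axis, top 90 mm above the table; it can be pushed round the scale but must stay where it is.
- bottle: Bystander: loose closed clear bottle 72 mm across, 150 mm tall, origin at the centre of its underside.
- scale: Bystander: loose flat dark pocket scale 110 x 70 x 21 mm, origin at the centre of its underside.
- jar: Bystander: loose glass jar with a screw lid, 96 mm across, 120 mm tall, origin at the centre of its underside.
- cup: Bystander: loose plastic cup 76 mm across, 85 mm tall, origin at the centre of its underside.

How it is judged:
By the outcome, as a careful person would: the job done as asked, in the order asked, and still so for the second after the job is handed in, with the robot touching nothing.
It also fails if it takes over 64 s, if anything falls off the work surface, if the arm or the gripper's body presses on something with over 40 N, if the wrist force passes 120 N, or if a joint passes its speed limit or range.

## Working session

There is one attempt and no reset: what is moved stays moved. The work goes in short steps, Python scripts to look and compute and a shell command to move; the robot and the scene stay as the last step left them, time stands still between calls to the robot, and variables do not carry over. Pictures are saved under pics/ and viewed, at most 10 in all, crops included, and the job is handed in when it is done.

```bash
mkdir -p pics; cat > h.py <<'E'
import numpy as np, cv2
from bench import ctrl
def snap(cam,name=None):
    d=ctrl.capture(cam)
    if name: cv2.imwrite(f'pics/{name}.png',d['image'][:,:,::-1])
    return d
def ray(d,uv):
    p=cv2.undistortPoints(np.array([[uv]],float),np.array(d['camera_matrix']),np.array(d['dist_coeffs'])).ravel()
    T=np.array(d['world_from_camera']); v=T[:3,:3]@np.array([p[0],-p[1],-1]); return T[:3,3],v
def onz(d,uv,z):
    o,v=ray(d,uv); return o+v*(z-o[2])/v[2]
def proj(d,P):
    T=np.linalg.inv(np.array(d['world_from_camera'])); c=T[:3,:3]@np.array(P)+T[:3,3]
    return cv2.projectPoints(np.array([[c[0],-c[1],-c[2]]]),np.zeros(3),np.zeros(3),np.array(d['camera_matrix']),np.array(d['dist_coeffs']))[0].ravel()
E
python3 - <<'E'
from h import *
for c in('top','side'):
    d=snap(c,c+'0'); print(c,np.round(d['world_from_camera'],3).tolist(),np.round(d['camera_matrix'],0).tolist())
print(ctrl.sense())
E
```

```text
top [[-0.028, 0.985, -0.169, 0.419], [-1.0, -0.025, 0.015, 0.027], [0.01, 0.17, 0.985, 1.075], [0.0, 0.0, 0.0, 1.0]] [[368.0, 0.0, 319.0], [0.0, 368.0, 193.0], [0.0, 0.0, 1.0]]
side [[-0.766, 0.396, -0.507, -0.066], [-0.643, -0.442, 0.625, 0.841], [0.023, 0.805, 0.593, 0.872], [0.0, 0.0, 0.0, 1.0]] [[382.0, 0.0, 312.0], [0.0, 382.0, 202.0], [0.0, 0.0, 1.0]]
{'time': 0.1, 'qpos': array([-6.51109616e+01,  2.02592595e+01,  9.36227521e+01,  3.39539064e-05,
        6.61885262e+01, -1.36271928e-01]), 'qvel': array([ 0.02911883, -0.21905841, -0.07169474, -0.01450368,  0.00532352,
        0.00045687]), 'effort': array([-1.57576178e-03, -6.06361628e+01, -3.42817533e+01, -7.81941048e-05,
        3.97962547e-03, -2.95254415e-05]), 'tool_pos': array([ 0.26423603, -0.56596855,  0.24934407]), 'ee_rot': array([-1.79929463e+02, -1.98813121e-04,  2.50252964e+01]), 'wrist_force': array([-1.06749365, -0.01247513, -0.32341694]), 'ft_torque': array([ 0.02275618, -0.02633365, -0.00895408]), 'gripper_force': 0.0, 'grip_width': 0.08552968903816788}
```

View pics/top0.png

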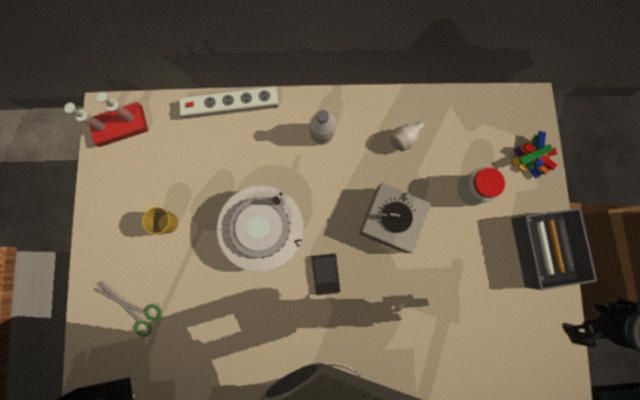

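View pics/side0.png

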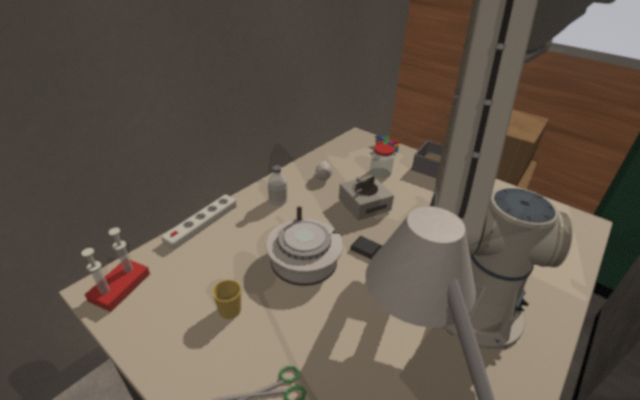

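The top view shows the mixer at about (260,228), its lever at (278,198) and the arrowhead at (298,243). The controller is at (397,217). Next I'll take a magnified crop.

```bash
python3 - <<'E'
from h import *
a=cv2.imread('pics/top0.png')
L=cv2.resize(a[180:276,212:308],(400,400),interpolation=cv2.INTER_CUBIC)
R=cv2.resize(a[177:257,355:435],(400,400),interpolation=cv2.INTER_CUBIC)
cv2.imwrite('pics/crop0.png',cv2.convertScaleAbs(np.hstack([L,R]),alpha=1.3))
E
```

```text
(no output)
```

View pics/crop0.png

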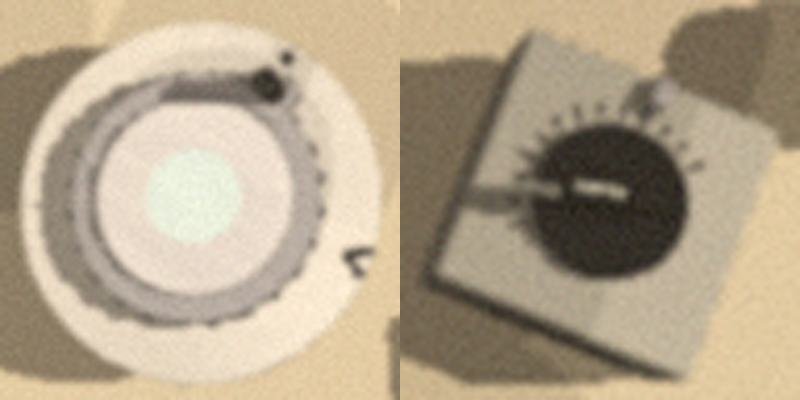

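The crop shows the dot at crop (287,57), the arrow tip at (343,260), and the lever top at about (268,83). On the controller, the box corners are (532,32), (776,130), (688,378) and (435,272). The pointer line points left, at about (520–560,187), and the tab is at about (660,95).

```bash
python3 - <<'E'
from h import *
d=snap('top'); I=d['image']
Lp=lambda x,y:(212+(x+.5)/4.1667-.5,180+(y+.5)/4.1667-.5)
Rp=lambda x,y:(355+(x+.5-400)/5-.5,177+(y+.5)/5-.5)
# mixer flange: circle fit from points on outline
pts=np.array([onz(d,Lp(*p),.078)[:2] for p in[(200,22),(20,200),(378,200),(75,330),(320,330),(200,383),(325,72),(75,70)]])
A=np.c_[2*pts,np.ones(len(pts))]; s=np.linalg.lstsq(A,(pts**2).sum(1),rcond=None)[0]
c=s[:2]; print('mixer',c,'r',np.sqrt(s[2]+c@c))
lid=onz(d,Lp(195,197),.106)[:2]; print('lid glare/centre',lid)
for n,p,z in(('dot',(287,57),.078),('arrow tip',(343,260),.078),('lever',(268,83),.150)):
    v=onz(d,Lp(*p),z)[:2]-c; print(n,v+c,np.hypot(*v),np.degrees(np.arctan2(v[1],v[0])))
q=np.array([onz(d,Rp(*p),.08)[:2] for p in[(532,32),(776,130),(688,378),(435,272)]])
k=q.mean(0); print('ctrl',k,'sides',[np.hypot(*(q[i]-q[i-1])) for i in range(4)])
for i in range(4): e=q[i]-q[i-1]; print('edge',np.degrees(np.arctan2(e[1],e[0])))
dc=onz(d,Rp(610,200),.087)[:2]; print('skirt centre',dc)
for n,p,z in(('ptr in',(560,190),.089),('ptr out',(522,186),.089),('tab',(662,95),.09),('bar l',(575,185),.123),('bar r',(628,192),.123)):
    v=onz(d,Rp(*p),z)[:2]-k; print(n,v+k,np.hypot(*v),np.degrees(np.arctan2(v[1],v[0])))
# bystanders
for n,p,z in(('bottle',(322,117),.15),('jar',(489,182),.12),('scale',(326,273),.021),('cup',(155,220),.085)): print(n,onz(d,p,z)[:2])
E
```

```text
mixer [0.50024591 0.17569512] r 0.11674966207905678
lid glare/centre [0.49840037 0.17360562]
dot [0.59148631 0.117079  ] 0.10844657539163044 -32.71814951559178
arrow tip [0.45755407 0.08234324] 0.10265069846540766 -114.57565128023211
lever [0.56322201 0.12230243] 0.08256371896213129 -40.29209935244319
ctrl [ 0.51766254 -0.19756465] sides [np.float64(0.14395462211141666), np.float64(0.14441752168959482), np.float64(0.145471885524855), np.float64(0.14712986506603482)]
edge -24.65132395871869
edge -113.83154867189201
edge 156.42240680469862
edge 65.57240158723431
skirt centre [ 0.51776434 -0.19701931]
ptr in [ 0.52374372 -0.16970004] 0.028520464532440202 77.68876681050143
ptr out [ 0.52648256 -0.14918092] 0.049181068341695444 79.66881315431316
tab [ 0.57412436 -0.22853704] 0.06439896133158989 -28.747172389157836
bar l [ 0.52253316 -0.17096502] 0.027041872051358853 79.62359501355117
bar r [ 0.51808955 -0.19860678] 0.001126223257308506 -67.7187381152054
bottle [ 0.78156453 -0.00128454]
jar [ 0.60059772 -0.44656454]
scale [ 0.37077818 -0.00300761]
cup [0.52555604 0.45841781]
```

```bash

python3 -m jog '[{"az":-7.16},{"az":-7.16},{"az":-7.16},{"az":-7.16},{"az":-7.16}]' >/dev/null
python3 -m jog '[{"az":-7.16},{"az":-7.16},{"az":-7.16},{"az":-7.16},{"az":-7.16}]' >/dev/null
python3 -m jog '[{"az":-7.16},{"az":-7.16},{"az":-7.16},{"az":-7.16},{"az":-7.16}]'
python3 -m jog '[{"az":-7.16,"tx":0.0109,"ty":0.0359},{"tx":0.0109,"ty":0.0359},{"tx":0.0109,"ty":0.0359},{"tx":0.0109,"ty":0.0359},{"tx":0.0109,"ty":0.0359}]'
python3 -m jog '[{"tx":0.0109,"ty":0.0359},{"tx":0.0109,"ty":0.0359},{"tx":0.0109,"ty":0.0359},{"tx":0.0109,"ty":0.0359},{"tx":0.0109,"ty":0.0359}]'
```

```text
invalid input
invalid input
invalid input
invalid input
invalid input
```

Every row probably needs all seven fields.

```bash

python3 -m jog '[{"ax":0,"ay":0,"az":-7.16,"tx":0,"ty":0,"tz":0,"fingers":0},{"ax":0,"ay":0,"az":-7.16,"tx":0,"ty":0,"tz":0,"fingers":0},{"ax":0,"ay":0,"az":-7.16,"tx":0,"ty":0,"tz":0,"fingers":0},{"ax":0,"ay":0,"az":-7.16,"tx":0,"ty":0,"tz":0,"fingers":0},{"ax":0,"ay":0,"az":-7.16,"tx":0,"ty":0,"tz":0,"fingers":0}]'
```

```text
time: 0.57
tool_pos: [0.2643, -0.5661, 0.2497]
ee_rot: [-180.0, -0.0, 61.2]
wrist_force: [0.1, -0.3, -0.1]
grip_width: 0.0854
gripper_force: 0.0
```

```bash

python3 -m jog '[{"ax":0,"ay":0,"az":-7.16,"tx":0,"ty":0,"tz":0,"fingers":0},{"ax":0,"ay":0,"az":-7.16,"tx":0,"ty":0,"tz":0,"fingers":0},{"ax":0,"ay":0,"az":-7.16,"tx":0,"ty":0,"tz":0,"fingers":0},{"ax":0,"ay":0,"az":-7.16,"tx":0,"ty":0,"tz":0,"fingers":0},{"ax":0,"ay":0,"az":-7.16,"tx":0,"ty":0,"tz":0,"fingers":0}]' >/dev/null
python3 -m jog '[{"ax":0,"ay":0,"az":-7.16,"tx":0,"ty":0,"tz":0,"fingers":0},{"ax":0,"ay":0,"az":-7.16,"tx":0,"ty":0,"tz":0,"fingers":0},{"ax":0,"ay":0,"az":-7.16,"tx":0,"ty":0,"tz":0,"fingers":0},{"ax":0,"ay":0,"az":-7.16,"tx":0,"ty":0,"tz":0,"fingers":0},{"ax":0,"ay":0,"az":-7.16,"tx":0,"ty":0,"tz":0,"fingers":0}]' >/dev/null
python3 -m jog '[{"ax":0,"ay":0,"az":-7.16,"tx":0,"ty":0,"tz":0,"fingers":0},{"ax":0,"ay":0,"az":0,"tx":0.0109,"ty":0.0359,"tz":0,"fingers":0},{"ax":0,"ay":0,"az":0,"tx":0.0109,"ty":0.0359,"tz":0,"fingers":0},{"ax":0,"ay":0,"az":0,"tx":0.0109,"ty":0.0359,"tz":0,"fingers":0},{"ax":0,"ay":0,"az":0,"tx":0.0109,"ty":0.0359,"tz":0,"fingers":0}]'
python3 -m jog '[{"ax":0,"ay":0,"az":0,"tx":0.0109,"ty":0.0359,"tz":0,"fingers":0},{"ax":0,"ay":0,"az":0,"tx":0.0109,"ty":0.0359,"tz":0,"fingers":0},{"ax":0,"ay":0,"az":0,"tx":0.0109,"ty":0.0359,"tz":0,"fingers":0},{"ax":0,"ay":0,"az":0,"tx":0.0109,"ty":0.0359,"tz":0,"fingers":0},{"ax":0,"ay":0,"az":0,"tx":0.0109,"ty":0.0359,"tz":0,"fingers":0}]'
python3 -m jog '[{"ax":0,"ay":0,"az":0,"tx":0.0109,"ty":0.0359,"tz":0,"fingers":0},{"ax":0,"ay":0,"az":0,"tx":0.0109,"ty":0.0359,"tz":0,"fingers":0},{"ax":0,"ay":0,"az":0,"tx":0.0109,"ty":0.0359,"tz":0,"fingers":0},{"ax":0,"ay":0,"az":0,"tx":0.0109,"ty":0.0359,"tz":0,"fingers":0},{"ax":0,"ay":0,"az":0,"tx":0.0109,"ty":0.0359,"tz":0,"fingers":0}]'
python3 -m jog '[{"ax":0,"ay":0,"az":0,"tx":0.0109,"ty":0.0359,"tz":0,"fingers":0},{"ax":0,"ay":0,"az":0,"tx":0.0109,"ty":0.0359,"tz":0,"fingers":0},{"ax":0,"ay":0,"az":0,"tx":0.0109,"ty":0.0359,"tz":0,"fingers":0},{"ax":0,"ay":0,"az":0,"tx":0.0109,"ty":0.0359,"tz":0,"fingers":0},{"ax":0,"ay":0,"az":0,"tx":0,"ty":0,"tz":0,"fingers":0}]'
```

```text
time: 1.82
tool_pos: [0.3244, -0.4272, 0.2496]
ee_rot: [180.0, -0.0, 139.5]
wrist_force: [0.4, -0.3, -0.1]
grip_width: 0.0853
gripper_force: 0.0
time: 2.23
tool_pos: [0.3994, -0.255, 0.25]
ee_rot: [180.0, 0.0, 139.6]
wrist_force: [0.8, -0.5, -0.3]
grip_width: 0.0854
gripper_force: 0.0
time: 2.65
tool_pos: [0.4743, -0.0829, 0.25]
ee_rot: [-180.0, 0.0, 139.6]
wrist_force: [0.0, -1.7, 0.3]
grip_width: 0.0856
gripper_force: 0.0
time: 3.07
tool_pos: [0.5362, 0.0581, 0.25]
ee_rot: [179.8, 0.0, 139.8]
wrist_force: [0.5, 0.0, 0.2]
grip_width: 0.0854
gripper_force: 0.0
```

```bash

python3 -m jog '[{"ax":0,"ay":0,"az":0,"tx":0.0103,"ty":0.0332,"tz":0,"fingers":0},{"ax":0,"ay":0,"az":0,"tx":0.0103,"ty":0.0332,"tz":0,"fingers":0},{"ax":0,"ay":0,"az":0,"tx":0,"ty":0,"tz":0.025,"fingers":0},{"ax":0,"ay":0,"az":0,"tx":0,"ty":0,"tz":0.025,"fingers":0},{"ax":0,"ay":0,"az":0,"tx":0,"ty":0,"tz":0,"fingers":0}]'
python3 - <<'E'
from h import *
a=snap('top'); b=snap('side')
tp=ctrl.sense()['tool_pos']
pa,pb=proj(a,[.5635,.122,.15]),proj(b,[.5635,.122,.15]); print(pa,pb)
out=[]
for d,p in((a,pa),(b,pb)):
    I=d['image'][:,:,::-1]; x,y=int(p[0])-40,int(p[1])-40; print(x,y)
    out.append(cv2.resize(I[y:y+80,x:x+80],(400,400),interpolation=cv2.INTER_CUBIC))
cv2.imwrite('pics/pre.png',np.hstack(out))
E
```

```text
time: 3.48
tool_pos: [0.5585, 0.1166, 0.1955]
ee_rot: [-179.7, -0.3, 139.6]
wrist_force: [-1.1, 0.0, -0.2]
grip_width: 0.0851
gripper_force: 0.0
[276.0574816  199.42880884] [300.195316   206.99392854]
236 159
260 166
```

View pics/pre.png

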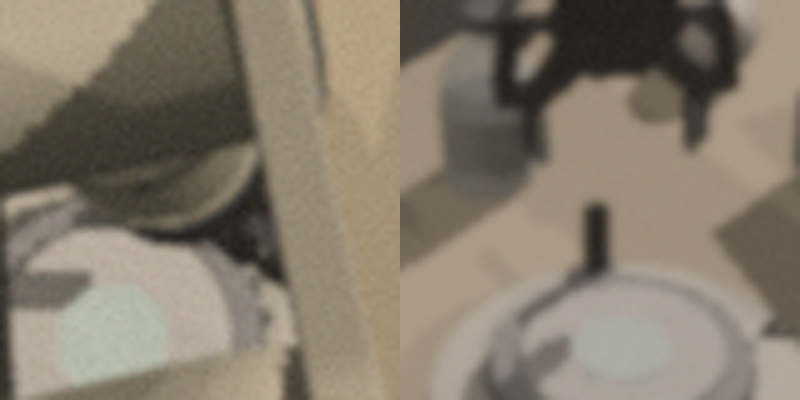

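The side view shows the fingers straddling the post. The post top is at side pixel (299,207), within 1 px of the prediction. I'll descend and grip.

```bash

python3 -m jog '[{"ax":0,"ay":0,"az":0,"tx":0,"ty":0.0073,"tz":0.016,"fingers":0},{"ax":0,"ay":0,"az":0,"tx":0,"ty":0,"tz":0.016,"fingers":0},{"ax":0,"ay":0,"az":0,"tx":0,"ty":0,"tz":0.016,"fingers":0},{"ax":0,"ay":0,"az":0,"tx":0,"ty":0,"tz":0.0155,"fingers":0},{"ax":0,"ay":0,"az":0,"tx":0,"ty":0,"tz":0,"fingers":0}]'
python3 -m jog '[{"ax":0,"ay":0,"az":0,"tx":0,"ty":0,"tz":0,"fingers":255},{"ax":0,"ay":0,"az":0,"tx":0,"ty":0,"tz":0,"fingers":255},{"ax":0,"ay":0,"az":0,"tx":0,"ty":0,"tz":0,"fingers":255},{"ax":0,"ay":0,"az":0,"tx":0,"ty":0,"tz":0,"fingers":255},{"ax":0,"ay":0,"az":0,"tx":0,"ty":0,"tz":0,"fingers":255}]'
python3 -m jog '[{"ax":0,"ay":0,"az":0,"tx":0,"ty":0,"tz":0,"fingers":255},{"ax":0,"ay":0,"az":0,"tx":0,"ty":0,"tz":0,"fingers":255},{"ax":0,"ay":0,"az":0,"tx":0,"ty":0,"tz":0,"fingers":255},{"ax":0,"ay":0,"az":0,"tx":0,"ty":0,"tz":0,"fingers":255},{"ax":0,"ay":0,"az":0,"tx":0,"ty":0,"tz":0,"fingers":255}]'
```

```text
time: 4.0
tool_pos: [0.5653, 0.1217, 0.1356]
ee_rot: [-179.9, -0.1, 139.5]
wrist_force: [-0.1, -0.2, 0.8]
grip_width: 0.0854
gripper_force: 0.0
time: 4.42
tool_pos: [0.5665, 0.1224, 0.1374]
ee_rot: [179.9, 0.0, 139.6]
wrist_force: [0.0, -0.9, -0.1]
grip_width: 0.0254
gripper_force: 0.0
time: 4.83
tool_pos: [0.5667, 0.1225, 0.1375]
ee_rot: [179.9, 0.1, 139.6]
wrist_force: [0.0, 0.4, 4.7]
grip_width: 0.0166
gripper_force: 58.3
```

```bash

python3 -m jog '[{"ax":0,"ay":0,"az":4,"tx":0,"ty":-0.0058,"tz":0,"fingers":255},{"ax":0,"ay":0,"az":4,"tx":0,"ty":-0.0058,"tz":0,"fingers":255},{"ax":0,"ay":0,"az":4,"tx":0,"ty":-0.0058,"tz":0,"fingers":255},{"ax":0,"ay":0,"az":4,"tx":0,"ty":-0.0058,"tz":0,"fingers":255},{"ax":0,"ay":0,"az":4,"tx":0,"ty":-0.0058,"tz":0,"fingers":255}]'
```

```text
time: 5.25
tool_pos: [0.545, 0.1034, 0.1375]
ee_rot: [179.9, 0.0, 119.4]
wrist_force: [-0.8, 3.0, 5.6]
grip_width: 0.0162
gripper_force: 59.1
```

```bash

python3 -m jog '[{"ax":0,"ay":0,"az":4,"tx":0,"ty":-0.0058,"tz":0,"fingers":255},{"ax":0,"ay":0,"az":4,"tx":0,"ty":-0.0058,"tz":0,"fingers":255},{"ax":0,"ay":0,"az":4,"tx":0,"ty":-0.0058,"tz":0,"fingers":255},{"ax":0,"ay":0,"az":4,"tx":0,"ty":-0.0058,"tz":0,"fingers":255},{"ax":0,"ay":0,"az":4,"tx":0,"ty":-0.0058,"tz":0,"fingers":255}]'
python3 -m jog '[{"ax":0,"ay":0,"az":4,"tx":0,"ty":-0.0058,"tz":0,"fingers":255},{"ax":0,"ay":0,"az":4,"tx":0,"ty":-0.0058,"tz":0,"fingers":255},{"ax":0,"ay":0,"az":4,"tx":0,"ty":-0.0058,"tz":0,"fingers":255},{"ax":0,"ay":0,"az":4,"tx":0,"ty":-0.0058,"tz":0,"fingers":255},{"ax":0,"ay":0,"az":4,"tx":0,"ty":-0.0058,"tz":0,"fingers":255}]'
```

```text
time: 5.67
tool_pos: [0.5179, 0.0927, 0.1374]
ee_rot: [179.9, -0.0, 99.4]
wrist_force: [-1.5, 2.6, 7.7]
grip_width: 0.0161
gripper_force: 59.2
time: 6.08
tool_pos: [0.4888, 0.0918, 0.1374]
ee_rot: [179.9, 0.0, 79.4]
wrist_force: [-2.7, -0.6, 8.8]
grip_width: 0.0163
gripper_force: 59.4
```

```bash

python3 -m jog '[{"ax":0,"ay":0,"az":4,"tx":0,"ty":-0.0058,"tz":0,"fingers":255},{"ax":0,"ay":0,"az":4,"tx":0,"ty":-0.0058,"tz":0,"fingers":255},{"ax":0,"ay":0,"az":4,"tx":0,"ty":-0.0058,"tz":0,"fingers":255},{"ax":0,"ay":0,"az":4,"tx":0,"ty":-0.0058,"tz":0,"fingers":255},{"ax":0,"ay":0,"az":0,"tx":0,"ty":0,"tz":0,"fingers":255}]'
python3 -m jog '[{"ax":0,"ay":0,"az":0,"tx":0,"ty":0,"tz":0,"fingers":0},{"ax":0,"ay":0,"az":0,"tx":0,"ty":0,"tz":0,"fingers":0},{"ax":0,"ay":0,"az":0,"tx":0,"ty":0,"tz":0,"fingers":0},{"ax":0,"ay":0,"az":0,"tx":0,"ty":0,"tz":0,"fingers":0},{"ax":0,"ay":0,"az":0,"tx":0,"ty":0,"tz":0,"fingers":0}]'
python3 -m jog '[{"ax":0,"ay":0,"az":0,"tx":0,"ty":0,"tz":-0.02,"fingers":0},{"ax":0,"ay":0,"az":0,"tx":0,"ty":0,"tz":-0.03,"fingers":0},{"ax":0,"ay":0,"az":0,"tx":0,"ty":0,"tz":-0.03,"fingers":0},{"ax":0,"ay":0,"az":0,"tx":0,"ty":0,"tz":-0.03,"fingers":0},{"ax":0,"ay":0,"az":0,"tx":0,"ty":0,"tz":0,"fingers":0}]'
```

```text
time: 6.5
tool_pos: [0.4655, 0.0984, 0.1374]
ee_rot: [-180.0, 0.0, 63.4]
wrist_force: [-6.2, -0.1, 12.7]
grip_width: 0.0163
gripper_force: 59.8
time: 6.92
tool_pos: [0.4667, 0.0983, 0.1364]
ee_rot: [-180.0, 0.0, 63.6]
wrist_force: [0.7, 0.4, 0.2]
grip_width: 0.0754
gripper_force: 0.0
time: 7.33
tool_pos: [0.4695, 0.0989, 0.2518]
ee_rot: [179.6, -0.3, 63.6]
wrist_force: [1.1, 0.4, 0.8]
grip_width: 0.085
gripper_force: 0.0
```

```bash

python3 -m jog '[{"ax":0,"ay":0,"az":-4,"tx":-0.0358,"ty":0.003,"tz":0,"fingers":0},{"ax":0,"ay":0,"az":0,"tx":-0.0358,"ty":0.003,"tz":0,"fingers":0},{"ax":0,"ay":0,"az":0,"tx":-0.0358,"ty":0.003,"tz":0,"fingers":0},{"ax":0,"ay":0,"az":0,"tx":-0.0358,"ty":0.003,"tz":0,"fingers":0},{"ax":0,"ay":0,"az":0,"tx":-0.0358,"ty":0.003,"tz":0,"fingers":0}]' >/dev/null
python3 -m jog '[{"ax":0,"ay":0,"az":0,"tx":-0.0358,"ty":0.003,"tz":0,"fingers":0},{"ax":0,"ay":0,"az":0,"tx":-0.0358,"ty":0.003,"tz":0,"fingers":0},{"ax":0,"ay":0,"az":0,"tx":-0.0358,"ty":0.003,"tz":0,"fingers":0},{"ax":0,"ay":0,"az":0,"tx":-0.0358,"ty":0.003,"tz":0,"fingers":0},{"ax":0,"ay":0,"az":0,"tx":-0.0358,"ty":0.003,"tz":0,"fingers":0}]' >/dev/null
python3 -m jog '[{"ax":0,"ay":0,"az":0,"tx":-0.0358,"ty":0.003,"tz":0,"fingers":0},{"ax":0,"ay":0,"az":0,"tx":-0.0358,"ty":0.003,"tz":0,"fingers":0},{"ax":0,"ay":0,"az":-6,"tx":0,"ty":0,"tz":0,"fingers":0},{"ax":0,"ay":0,"az":-6,"tx":0,"ty":0,"tz":0,"fingers":0},{"ax":0,"ay":0,"az":0,"tx":0,"ty":0,"tz":0,"fingers":0}]'
python3 - <<'E'
from h import *
S=[snap('top')for _ in range(8)]; d=S[0]
I=np.mean([s['image'].astype(float) for s in S],0)[:,:,::-1].astype(np.uint8)
cv2.imwrite('pics/avg1.png',I)
L=cv2.resize(I[180:276,212:308],(400,400),interpolation=cv2.INTER_CUBIC)
R=cv2.resize(I[177:257,355:435],(400,400),interpolation=cv2.INTER_CUBIC)
cv2.imwrite('pics/crop1.png',cv2.convertScaleAbs(np.hstack([L,R]),alpha=1.3))
E
```

```text
time: 8.58
tool_pos: [0.3332, -0.3123, 0.2459]
ee_rot: [-180.0, -0.0, 79.7]
wrist_force: [0.1, -0.0, -0.3]
grip_width: 0.0853
gripper_force: 0.0
```

View pics/crop1.png

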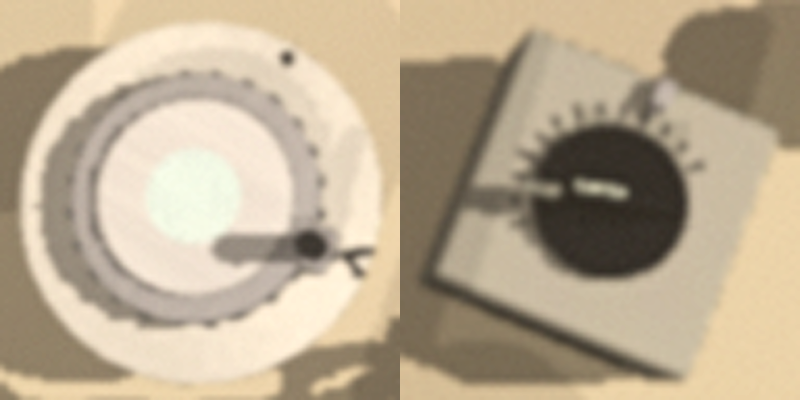

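The top view now shows the lever top at about crop (312,245), next to the arrow, whose tip is at about (343,258). The dial pointer still points left. I'll measure both by dark centroids.

```bash
python3 - <<'E'
from h import *
d=snap('top'); I=cv2.imread('pics/avg1.png'); g=cv2.cvtColor(I,cv2.COLOR_BGR2GRAY).astype(float)
Lp=lambda x,y:(212+(x+.5)/4.1667-.5,180+(y+.5)/4.1667-.5)
Rp=lambda x,y:(355+(x+.5-400)/5-.5,177+(y+.5)/5-.5)
def cen(p,r,w):   # weighted centroid
    x,y=np.rint(p).astype(int); yy,xx=np.mgrid[y-r:y+r+1,x-r:x+r+1]; W=np.clip(w(yy,xx),0,None); return (xx*W).sum()/W.sum(),(yy*W).sum()/W.sum()
dk=lambda t:(lambda y,x:t-g[y,x])
dot=cen(Lp(287,57),3,dk(130)); lev=cen(Lp(312,244),4,dk(60)); arr=cen(Lp(358,260),4,dk(110))
print(dot,lev,arr, g[233:250,280:304:1].astype(int)[::2,::2])
for c in([.5002,.1757],[.4984,.1736],[.4993,.1747]):
    for n,p,z in(('dot',dot,.078),('arrow',arr,.078),('tip',Lp(343,258),.078),('lever',lev,.15)):
        v=onz(d,p,z)[:2]-c; print(n,np.round([np.hypot(*v),np.degrees(np.arctan2(v[1],v[0]))],4),end=' ')
    print()
# dial: skirt ellipse from dark mask, tab bright/bluish, pointer
m=(g[177:257,355:435]<62).astype(np.uint8); cs=cv2.findContours(m,0,2)[0]
k=max(cs,key=cv2.contourArea); k=cv2.convexHull(k); e=cv2.fitEllipse(k); print('dark ellipse',e, onz(d,(355+e[0][0],177+e[0][1]),.087))
E
```

```text
(np.float64(280.3938223938224), np.float64(193.53667953667954)) (np.float64(286.014367816092), np.float64(238.3448275862069)) (np.float64(296.4227642276423), np.float64(241.31436314363143)) [[176 134 132 126 127 155 166 172 184 185 184 183]
 [153 117  92  78 104 126 144 176 188 185 185 174]
 [ 87  72  46  43  52 102 137 172 189 186 188 174]
 [ 82  74  48  45  44  83 126 151 143 122 125 154]
 [ 88  86  73  58  62 107 105  90  67 113 131 157]
 [131 120 108 119 127 144 171 166  99 154 170 165]
 [142 112 117 131 137 168 188 187 138  92 152 165]
 [133 148 181 187 186 187 188 188 180 160 164 166]
 [164 187 189 187 187 188 188 190 185 167 166 164]]
dot [  0.1078 -32.762 ] arrow [ 1.081000e-01 -1.122483e+02] tip [ 1.021000e-01 -1.138912e+02] lever [ 8.560000e-02 -1.147242e+02] 
dot [  0.1082 -31.3108] arrow [ 1.055000e-01 -1.117753e+02] tip [ 9.950000e-02 -1.134331e+02] lever [ 8.290000e-02 -1.142013e+02] 
dot [  0.108  -32.0575] arrow [ 1.069000e-01 -1.120046e+02] tip [ 1.009000e-01 -1.136537e+02] lever [ 8.430000e-02 -1.144528e+02] 
dark ellipse ((41.0361328125, 39.837303161621094), (29.75920867919922, 30.77527618408203), 121.49700164794922) [ 0.51716279 -0.19544195  0.087     ]
```

```bash
python3 - <<'E'
from h import *
S=[snap('side')for _ in range(8)]; d=S[0]
I=np.mean([s['image'].astype(float) for s in S],0)[:,:,::-1].astype(np.uint8)
cv2.imwrite('pics/avgs.png',I)
L=cv2.resize(I[205:285,260:350],(450,400),interpolation=cv2.INTER_CUBIC)
R=cv2.resize(I[170:220,335:395],(350,292),interpolation=cv2.INTER_CUBIC); R=cv2.copyMakeBorder(R,0,108,0,0,0)
cv2.imwrite('pics/crops.png',cv2.convertScaleAbs(np.hstack([L,R]),alpha=1.3))
c=np.array([.4993,.1747])
for b in(-110,-112.4,-114.5): 
    u=np.array([np.cos(np.radians(b)),np.sin(np.radians(b))])
    print(b,[((proj(d,[*(c+r*u),z])-[260,205])*5).round(1).tolist() for r,z in((.1,.078),(.083,.15),(.083,.102))])
print('dot',(proj(d,[*(c+.108*np.array([np.cos(np.radians(-32.05)),np.sin(np.radians(-32.05))])),.078])-[260,205])*5)
E
```

```text
-110 [[359.4, 133.2], [342.3, 52.3], [338.5, 112.6]]
-112.4 [[362.8, 137.1], [345.2, 55.5], [341.3, 115.8]]
-114.5 [[365.6, 140.5], [347.6, 58.3], [343.7, 118.6]]
dot [173.85375102  77.47752047]
```

View pics/crops.png

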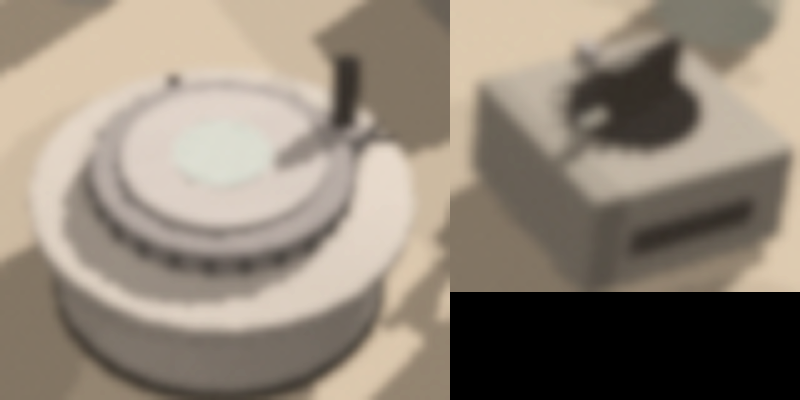

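The side view puts the lever top at about crop (346,57), which is a bearing of about -113.5°. The mark is at about -112.5°, so the collar is aligned to within about 1°. Next is the dial.

```bash

python3 -m jog '[{"ax":0,"ay":0,"az":0,"tx":0.0244,"ty":0.0268,"tz":0,"fingers":0},{"ax":0,"ay":0,"az":0,"tx":0.0244,"ty":0.0268,"tz":0,"fingers":0},{"ax":0,"ay":0,"az":0,"tx":0.0244,"ty":0.0268,"tz":0,"fingers":0},{"ax":0,"ay":0,"az":0,"tx":0.0244,"ty":0.0268,"tz":0,"fingers":0},{"ax":0,"ay":0,"az":0,"tx":0.0244,"ty":0.0268,"tz":0,"fingers":0}]'
python3 -m jog '[{"ax":0,"ay":0,"az":0,"tx":0.0244,"ty":0.0268,"tz":0,"fingers":0},{"ax":0,"ay":0,"az":0,"tx":0,"ty":0,"tz":0.03,"fingers":0},{"ax":0,"ay":0,"az":0,"tx":0,"ty":0,"tz":0.03,"fingers":0},{"ax":0,"ay":0,"az":0,"tx":0,"ty":0,"tz":0,"fingers":0},{"ax":0,"ay":0,"az":0,"tx":0,"ty":0,"tz":0,"fingers":0}]'
```

```text
time: 9.85
tool_pos: [0.4889, -0.2149, 0.2466]
ee_rot: [180.0, 0.0, 79.6]
wrist_force: [0.7, -1.0, -1.1]
grip_width: 0.0853
gripper_force: 0.0
time: 10.27
tool_pos: [0.5173, -0.1963, 0.1855]
ee_rot: [-179.8, -0.0, 79.6]
wrist_force: [-0.2, -0.3, 0.2]
grip_width: 0.0852
gripper_force: 0.0
```

```bash

python3 -m jog '[{"ax":0,"ay":0,"az":0,"tx":0,"ty":0,"tz":0.02,"fingers":0},{"ax":0,"ay":0,"az":0,"tx":0,"ty":0,"tz":0.02,"fingers":0},{"ax":0,"ay":0,"az":0,"tx":0,"ty":0,"tz":0.018,"fingers":0},{"ax":0,"ay":0,"az":0,"tx":0,"ty":0,"tz":0.0135,"fingers":0},{"ax":0,"ay":0,"az":0,"tx":0,"ty":0,"tz":0,"fingers":0}]'
python3 -m jog '[{"ax":0,"ay":0,"az":0,"tx":0,"ty":0,"tz":0,"fingers":255},{"ax":0,"ay":0,"az":0,"tx":0,"ty":0,"tz":0,"fingers":255},{"ax":0,"ay":0,"az":0,"tx":0,"ty":0,"tz":0,"fingers":255},{"ax":0,"ay":0,"az":0,"tx":0,"ty":0,"tz":0,"fingers":255},{"ax":0,"ay":0,"az":0,"tx":0,"ty":0,"tz":0,"fingers":255}]'
python3 -m jog '[{"ax":0,"ay":0,"az":0,"tx":0,"ty":0,"tz":0,"fingers":255},{"ax":0,"ay":0,"az":0,"tx":0,"ty":0,"tz":0,"fingers":255},{"ax":0,"ay":0,"az":0,"tx":0,"ty":0,"tz":0,"fingers":255},{"ax":0,"ay":0,"az":0,"tx":0,"ty":0,"tz":0,"fingers":255},{"ax":0,"ay":0,"az":0,"tx":0,"ty":0,"tz":0,"fingers":255}]'
```

```text
time: 10.68
tool_pos: [0.5177, -0.1971, 0.1146]
ee_rot: [-179.9, -0.0, 79.5]
wrist_force: [-0.7, 0.2, 0.1]
grip_width: 0.0859
gripper_force: 0.0
time: 11.1
tool_pos: [0.5188, -0.197, 0.1159]
ee_rot: [179.9, 0.0, 79.6]
wrist_force: [-0.2, -0.2, 0.3]
grip_width: 0.0257
gripper_force: 0.0
time: 11.52
tool_pos: [0.5189, -0.197, 0.1157]
ee_rot: [179.9, 0.0, 79.6]
wrist_force: [-0.2, -0.1, 6.0]
grip_width: 0.0129
gripper_force: 59.3
```

```bash
python3 - <<'E'
from h import *
t=snap('top'); s=snap('side'); k=np.array([.5177,-.1973])
T=cv2.imread('pics/avg1.png'); S=cv2.imread('pics/avgs.png')
def bear(d,p,z): v=onz(d,p,z)[:2]-k; return np.hypot(*v).round(4),np.degrees(np.arctan2(v[1],v[0])).round(1)
# tab is bluish-grey: B relative to R
for n,d,I,(x0,y0,x1,y1) in(('top',t,T,(399,188,415,202)),('side',s,S,(351,173,366,185))):
    c=I[y0:y1,x0:x1].astype(float); w=c[:,:,0]-.86*c[:,:,2]; print(n,(c[:,:,0]).astype(int),'\n',np.round(w).astype(int),sep='\n')
    print('pred',[(b,proj(d,[k[0]+.066*np.cos(np.radians(b)),k[1]+.066*np.sin(np.radians(b)),.09]).round(1)) for b in(-24,-28,-32)])
E
```

```text
top
[[115 115 116 118 118 119 119 111  90  69  65  67  64  66  66  65]
 [111 114 114 117 118 118 118 117 100  76  66  64  65  65  66  65]
 [114 112 111 113 117 119 119 116 102  79  65  64  67  67  65  65]
 [119 117 114 113 116 115 115 109  93  76  66  64  64  66  66  67]
 [125 124 119 115 108 105  99  96  94  88  78  70  66  66  63  66]
 [125 122 115  99  92  87  83  93 106 112 102  85  69  64  64  63]
 [124 117 101  85  74  73  79 102 123 127 120 101  81  71  67  65]
 [121 112  90  75  72  68  84 113 129 132 127 112 100  90  83  76]
 [117  98  80  72  71  72  90 118 130 132 128 120 116 115 106 102]
 [103  86  78  74  70  67  86 112 121 130 129 124 123 124 121 118]
 [ 91  84  82  75  67  62  75  90 106 122 126 125 124 124 122 123]
 [ 89  89  93  80  63  62  78  91 103 119 125 124 125 123 125 127]
 [ 91 101 103  84  64  66  91 105 111 117 122 123 123 123 124 123]
 [ 83  95 101  91  74  83 103 110 106 102 111 116 117 119 122 125]]


[[-24 -25 -26 -25 -25 -25 -24 -25 -21 -17 -13 -14 -15 -16 -15 -15]
 [-19 -22 -24 -25 -25 -25 -25 -23 -22 -17 -16 -16 -16 -16 -15 -16]
 [-13 -16 -20 -23 -24
[... 1796 characters left out ...]
-10 -10 -10 -11 -12 -12 -11 -11 -10]
 [-11 -11 -12 -11 -12 -10  -6  -6  -7  -9 -10 -10 -10  -8  -8]
 [-11 -11 -12 -11 -11  -8  -2   1  -1  -4  -7  -7  -6  -6  -4]
 [-11 -11 -11 -11 -11  -9  -2   3   2  -1  -3  -3  -3  -2  -3]
 [-11 -10 -10  -9  -8  -7  -1   1   2   0  -2  -1  -2  -1  -2]
 [ -7  -6  -5  -5  -5  -4  -2  -1   1   0  -1  -1  -1  -2  -1]
 [ -3  -3  -2  -2  -2  -2  -2  -2  -2  -2  -2  -2  -2  -2  -2]
 [ -1  -1   0  -2  -1  -2  -3  -3  -2  -2  -4  -3  -3  -3  -4]
 [ -1   0  -1  -1  -1  -2  -2  -3  -3  -4  -4  -5  -4  -4  -4]
 [ -1  -1   0  -2  -2  -2  -3  -2  -2  -4  -3  -4  -3  -4  -5]]
pred [(-24, array([357.4, 177.2])), (-28, array([358.4, 177. ])), (-32, array([359.5, 176.8]))]
```

```bash

python3 -m jog '[{"ax":0,"ay":0,"az":6,"tx":0,"ty":0,"tz":0,"fingers":255},{"ax":0,"ay":0,"az":6,"tx":0,"ty":0,"tz":0,"fingers":255},{"ax":0,"ay":0,"az":6,"tx":0,"ty":0,"tz":0,"fingers":255},{"ax":0,"ay":0,"az":6,"tx":0,"ty":0,"tz":0,"fingers":255},{"ax":0,"ay":0,"az":6,"tx":0,"ty":0,"tz":0,"fingers":255}]'
python3 -m jog '[{"ax":0,"ay":0,"az":6,"tx":0,"ty":0,"tz":0,"fingers":255},{"ax":0,"ay":0,"az":6,"tx":0,"ty":0,"tz":0,"fingers":255},{"ax":0,"ay":0,"az":6,"tx":0,"ty":0,"tz":0,"fingers":255},{"ax":0,"ay":0,"az":6,"tx":0,"ty":0,"tz":0,"fingers":255},{"ax":0,"ay":0,"az":6,"tx":0,"ty":0,"tz":0,"fingers":255}]'
python3 -m jog '[{"ax":0,"ay":0,"az":6,"tx":0,"ty":0,"tz":0,"fingers":255},{"ax":0,"ay":0,"az":6,"tx":0,"ty":0,"tz":0,"fingers":255},{"ax":0,"ay":0,"az":6,"tx":0,"ty":0,"tz":0,"fingers":255},{"ax":0,"ay":0,"az":6,"tx":0,"ty":0,"tz":0,"fingers":255},{"ax":0,"ay":0,"az":6,"tx":0,"ty":0,"tz":0,"fingers":255}]'
python3 -m jog '[{"ax":0,"ay":0,"az":6,"tx":0,"ty":0,"tz":0,"fingers":255},{"ax":0,"ay":0,"az":6,"tx":0,"ty":0,"tz":0,"fingers":255},{"ax":0,"ay":0,"az":6,"tx":0,"ty":0,"tz":0,"fingers":255},{"ax":0,"ay":0,"az":0.6,"tx":0,"ty":0,"tz":0,"fingers":255},{"ax":0,"ay":0,"az":0,"tx":0,"ty":0,"tz":0,"fingers":255}]'
```

```text
time: 12.03
tool_pos: [0.5184, -0.1967, 0.1157]
ee_rot: [180.0, -0.0, 49.3]
wrist_force: [-2.5, 2.3, 8.2]
grip_width: 0.0129
gripper_force: 59.8
time: 12.45
tool_pos: [0.518, -0.1963, 0.1157]
ee_rot: [-179.9, 0.0, 19.3]
wrist_force: [-3.4, 4.0, 10.8]
grip_width: 0.0127
gripper_force: 60.0
time: 12.87
tool_pos: [0.518, -0.1957, 0.1157]
ee_rot: [-179.9, 0.1, -10.7]
wrist_force: [-3.1, 7.6, 11.7]
grip_width: 0.0131
gripper_force: 60.1
time: 13.28
tool_pos: [0.5181, -0.1954, 0.1157]
ee_rot: [-179.9, 0.1, -29.1]
wrist_force: [-2.7, 9.7, 11.6]
grip_width: 0.0128
gripper_force: 60.1
```

```bash

python3 -m jog '[{"ax":0,"ay":0,"az":0,"tx":0,"ty":0,"tz":0,"fingers":0},{"ax":0,"ay":0,"az":0,"tx":0,"ty":0,"tz":0,"fingers":0},{"ax":0,"ay":0,"az":0,"tx":0,"ty":0,"tz":0,"fingers":0},{"ax":0,"ay":0,"az":0,"tx":0,"ty":0,"tz":0,"fingers":0},{"ax":0,"ay":0,"az":0,"tx":0,"ty":0,"tz":0,"fingers":0}]'
python3 -m jog '[{"ax":0,"ay":0,"az":0,"tx":0,"ty":0,"tz":-0.025,"fingers":0},{"ax":0,"ay":0,"az":0,"tx":0,"ty":0,"tz":-0.035,"fingers":0},{"ax":0,"ay":0,"az":0,"tx":0,"ty":0,"tz":-0.035,"fingers":0},{"ax":0,"ay":0,"az":0,"tx":0,"ty":0,"tz":-0.035,"fingers":0},{"ax":0,"ay":0,"az":0,"tx":-0.0177,"ty":0.0317,"tz":0,"fingers":0}]'
python3 -m jog '[{"ax":0,"ay":0,"az":0,"tx":-0.0177,"ty":0.0317,"tz":0,"fingers":0},{"ax":0,"ay":0,"az":0,"tx":-0.0177,"ty":0.0317,"tz":0,"fingers":0},{"ax":0,"ay":0,"az":0,"tx":-0.0177,"ty":0.0317,"tz":0,"fingers":0},{"ax":0,"ay":0,"az":0,"tx":-0.0177,"ty":0.0317,"tz":0,"fingers":0},{"ax":0,"ay":0,"az":0,"tx":-0.0177,"ty":0.0317,"tz":0,"fingers":0}]'
python3 - <<'E'
from h import *
out=[]
for c,(x0,y0) in(('top',(367,182)),('side',(340,166))):
    S=[snap(c)for _ in range(8)]
    I=np.mean([s['image'].astype(float) for s in S],0)[:,:,::-1].astype(np.uint8); cv2.imwrite(f'pics/end_{c}.png',I)
    out.append(cv2.resize(I[y0:y0+60,x0:x0+60],(400,400),interpolation=cv2.INTER_CUBIC))
cv2.imwrite('pics/crop2.png',cv2.convertScaleAbs(np.hstack(out),alpha=1.5))
E
```

```text
time: 13.7
tool_pos: [0.5183, -0.1969, 0.1149]
ee_rot: [180.0, 0.0, -29.0]
wrist_force: [0.0, 0.3, -0.1]
grip_width: 0.0727
gripper_force: 0.0
time: 14.12
tool_pos: [0.4942, -0.2162, 0.252]
ee_rot: [-179.8, -0.7, -28.9]
wrist_force: [1.2, -1.3, 1.4]
grip_width: 0.0855
gripper_force: 0.0
time: 14.53
tool_pos: [0.3316, -0.3122, 0.2451]
ee_rot: [180.0, -0.0, -29.0]
wrist_force: [0.8, -0.7, 0.9]
grip_width: 0.0855
gripper_force: 0.0
```

View pics/crop2.png

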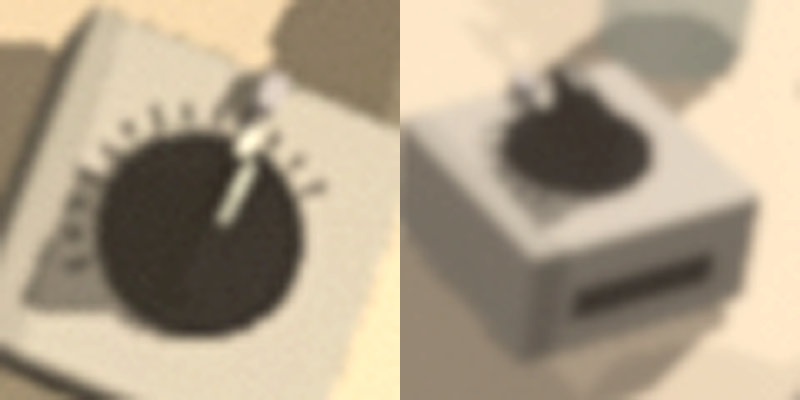

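The pointer's white patch is at about crop (252,140) and the tab at about (271,92), so they nearly line up. I'll check the numbers.

```bash
python3 - <<'E'
from h import *
t=snap('top'); k=np.array([.5177,-.1973]); I=cv2.imread('pics/end_top.png').astype(float)
P=lambda x,y:(367+(x+.5)/6.667-.5,182+(y+.5)/6.667-.5)
def b(p,z): v=onz(t,p,z)[:2]-k; return np.hypot(*v).round(4),np.degrees(np.arctan2(v[1],v[0])).round(1)
print('ptr',b(P(252,140),.089),b(P(256,132),.089),'tab',b(P(271,92),.09),'topline',b(P(222,222),.123),b(P(250,170),.123))
# brightness/colour centroids
w=I[...,0]-.86*I[...,2]
print((I[188:208,398:414,1]).astype(int)); print(np.round(w[188:208,398:414]).astype(int))
for a in(-26,-29,-32): u=np.array([np.cos(np.radians(a)),np.sin(np.radians(a))]); print(a,[proj(t,[*(k+r*u),z]).round(1).tolist() for r,z in((.038,.089),(.047,.089),(.058,.09),(.074,.09))])
E
```

```text
ptr (np.float64(0.044), np.float64(-31.5)) (np.float64(0.0478), np.float64(-31.3)) tab (np.float64(0.0653), np.float64(-29.2)) topline (np.float64(0.0009), np.float64(-32.1)) (np.float64(0.0246), np.float64(-31.6))
[[143 142 144 145 147 145 146 147 138 114  87  80  81  81  82  81]
 [134 134 139 142 143 147 147 146 144 124  96  80  81  81  82  82]
 [137 136 134 135 141 146 148 149 145 126  98  83  82  83  81  83]
 [141 140 138 134 137 140 142 142 133 115  93  82  79  82  80  81]
 [142 143 141 136 132 126 123 120 114 109 101  91  86  80  80  81]
 [142 144 139 131 113  99  93  93 102 117 121 114  99  82  81  81]
 [142 143 137 115  90  79  76  85 111 131 135 130 113  98  87  85]
 [142 141 128 100  78  71  74  89 120 137 140 136 124 116 109 101]
 [141 133 112  87  73  72  75  93 125 138 140 140 136 135 134 126]
 [137 119  97  80  72  69  70  84 113 129 139 143 143 143 140 139]
 [130 103  92  86  77  66  61  72  91 114 135 142 144 142 145 144]
 [123 100  99 102  85  66  64  83  99 118 136 143 144 144 142 143]
 [115 101 112 115  95  79  90 110 125 133 138 142 143 143 142 143]
 [ 91  90 101 
[... 1303 characters left out ...]
-9  -9  -9  -8 -10  -9]
 [ -6  -6  -8  -9  -7  -6  -4  -6  -8 -10  -9  -9  -8  -8  -9 -10]
 [ -5  -6  -6  -8  -6  -6  -3  -7  -9  -8  -8  -8 -10 -11  -9 -10]
 [ -5  -5  -5  -6  -6  -3  -6  -9  -8  -8  -8  -8  -9  -9  -9  -9]
 [ -4  -5  -4  -6  -5  -6  -6  -7  -8  -8  -8  -9  -9  -9  -9 -10]
 [ -4  -6  -7  -4  -7  -5  -4  -6  -6  -6  -9  -8  -9  -9  -9  -8]
 [ -5  -5  -5  -6  -4  -5  -5  -5  -4  -4  -7  -9  -9  -8  -9  -9]
 [ -4  -4  -5  -6  -4  -4  -3  -3  -4  -6  -6  -8  -9  -9  -9  -9]]
-26 [[402.2, 203.9], [403.4, 200.9], [405.0, 197.2], [407.2, 191.9]]
-29 [[402.8, 204.2], [404.2, 201.3], [406.0, 197.7], [408.5, 192.6]]
-32 [[403.5, 204.5], [405.0, 201.7], [407.0, 198.2], [409.7, 193.2]]
```

```bash
python3 -c "
from bench import ctrl
print(ctrl.sign_off())"
```

```text
the job is handed in; nothing more can be done
None
```

I turned the collar lever to the arrowhead first, then the dial pointer to the marker tab. By the camera measurements both line up to within about 1–2°; nothing else was touched, and the job is handed in.

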